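# Press the scrap-bin bar down and hold the flap open

## Task

Open the heavy steel flap of the food-scrap bin with its press bar: push the grey cutlery case along the counter until it is out from under the raised pad at the end of the bar, then press the pad all the way down with the fingertips and finish while still holding it down, so that the flap stands open. Do not pick up or tip the case or press the bar down onto it, do not touch the flap itself, and leave the other things on the counter where they are.

Things in the scene. Friction and masses are not known exactly. Their poses are not given: they have to be found in the camera images.
- station: fixed food-scrap station. Origin on the counter below the bar's pivot; x runs from pivot to pad, z up. Pivot 62 mm up between cheeks (34 x 40 mm, 75 tall). Open aluminium bin, 58 mm tall, at x -250 to -80, y -50 to 130 mm, under the flap. Base plate 70 mm wide, 6 mm thick, from bin to x = 40 mm; farther out the counter under the bar is bare
- bar (a joint): press bar angle, rad: 0 = at rest, long end up; 0.36 = long end down on its stop. Steel bar 22 mm wide, 8 mm thick; its short arm (65 mm) ends in a ball under the flap's lip, its long arm (+x) carries the pad. Only the flap's weight resists: 3 to 9 N on the pad; let go, it swings back up. Cannot be removed
- pad_top (a point): centre of the top of the grey plastic pad, 40 (along the bar) x 32 x 8 mm, on the bar's long end, 200 mm from the pivot. At rest about 98 mm above the counter, the bar sloping 0.16 rad down to the pivot; fully down about 26 mm above the counter, sloping 0.20 rad the other way. Moves almost straight down
- flap (a joint): flap opening, rad: 0 = shut, about 0.49 with the bar fully down. Steel plate about 1 kg, 170 x 172 x 5 mm, hinged along the station's x at its y = -45 mm, 60 mm up; the edge at y = 130 mm swings up. A 50 mm wide lip sticks out at the pivot side, over the bar's ball. Falls shut when not held up
- flap_edge (a point): middle of the top of the flap's free edge, 175 mm from the hinge; 65 mm above the counter when shut, about 145 mm with the bar fully down
- cutlery_case: closed grey plastic case, 90 x 230 x 40 mm (x, y, z), about 0.4 kg, lid fixed; origin at the centre of its underside. Loose and flat on the counter, axes within 0.15 rad of the station's, centre 92 to 107 mm to the station's +y side of the bar, one end under the pad, where it would stop the bar. The counter past the bar's end (station x 0.24 to 0.35 m) is free
- mug: white ceramic mug, 80 mm wide, 90 mm tall, handle towards its own +y; stands beside the fulcrum; origin at the centre of its underside. To be left alone
- teaspoon: steel teaspoon, 140 mm long, lying on the counter along its own x, near the bar; origin below its middle. To be left alone
- bento_box: purple lidded bento box, 114 x 174 x 56 mm (x, y, z); origin at the centre of its underside. To be left alone
- canister: empty clear acrylic canister, open, 90 mm wide, 140 mm tall; origin at the centre of its underside. To be left alone
- bowl: blue ceramic bowl, 110 mm wide, 50 mm tall; origin at the centre of its underside. To be left alone
- spice_jar: amber glass spice jar, 52 mm wide, 85 mm tall; origin at the centre of its underside. To be left alone

How it is judged:
By the outcome, as a careful person would: the job done as asked, in the order asked, and still so for the second after the job is handed in, while the arm keeps its last pose, push and grip.
It also fails if it takes over 40 s, if anything falls off the work surface, if the arm or the gripper's body presses on something with over 40 N, if the wrist force passes 120 N, or if a joint passes its speed limit or range.

## Robot

A 6-joint arm with a two-finger parallel gripper is mounted at the origin on the work surface. World frame = base frame: x ahead of the robot, y to its left, z up, the work surface at z = 0. Lengths are in mm, angles in rad, forces in N, time in s.
With the tool pointing down it reaches from about 350 to 875 mm from the base axis. Payload 4.2 kg.
Tool frame: the origin (TCP) lies at the very end of the fingers, on their centre line; the grasp point (between the pads) lies 19 mm behind it (pinch_z is the distance from the TCP to the grasp point, in mm); z points along the fingers, y is the line along which they close (so a half turn about z gives the same grasp; the last joint's range is limited). The gripper opens to 85 mm and grips with 20 to 120 N. Pads are 22 mm wide; open, the fingers measure 114 mm over their backs; the gripper's body (76 mm by 85 mm) begins 54 mm behind the grasp point. The pads swing forward as they close: fully open they stand 13 mm farther back than shut.
Start: joints at [1.368, 0.385, 0.008, 0, -1.194, -0.259], TCP at [278.441, 559.526, 208.212] pointing down, gripper open.
Joint ranges: [-3.14, 3.14], [-1.21, 2.06], [-1.07, 1.41], [-3.16, 2.05], [-2.99, -0.16], [-3.1, 3.1]. Speed limits (rad/s): [2.79, 2.79, 3.14, 3.14, 3.14, 3.14].

## Interface

Orientations are given as a unit quaternion [x, y, z, w].
In Python, from bench import * gives the robot as it stands.
- The arm moves only by the tool arm_command, never from a script. Its argument "steps" is one flat list of numbers, 4 for each row, row after row: the shift along the tool's x, y, z in m, then the turn about the tool's z in rad. In form: [tx, ty, tz, roll, tx, ty, tz, roll, ...]. A call has 1 to 20 rows; each row shifts and turns the commanded pose from where the row before left it, along the tool's axes as they then stand; what a row does not reach is not made up. A row lasts 1/8 s, in which the tool goes at most 62.5 mm and 10.7 degrees, less where a joint would pass 70% of its speed; a pose out of reach is approached as far as the arm can. A call with a gripper value outside its range is refused whole. "grip" is the finger opening in m, from 0 to 0.0854, set as the call begins (left out, the last holds). The fingers move at their own pace and stop on an object; the grip force is fixed at half the most. Time passes only in rows, so rows that do not move let the fingers close. It gives the time, the measured TCP pose, the force, the opening and the grip force at its end, in the units of the state.
- read_state(): the state, without advancing time (a new reading comes with each control period).
- get_image(name): name is "side" or "top"; returns the picture (384x512x3 uint8, red, green, blue); there is no depth.
- get_calibration(name): a dict with "camera_matrix" (3x3 intrinsics, pixels), "k1" (the pictures are not rectified: a ray, as slopes to the right and down, at radius r is drawn at 1 + k1 r^2 times it, then the intrinsics apply), "cam_to_world" (4x4, takes a point from camera to world coordinates). Camera axes: x right, y down, z forward; pixel columns grow to the right and rows downward; lengths in mm; the calibration is good to about 2 mm. A picture is of the moment at which its call begins. get_calibration takes no time and is no camera call.
- job_done(): hands the job in; it is judged then, once.
The state is a dict: "clock": time; "joints": joint angles; "joint_vel": joint speeds; "joint_efforts": joint torques, N m; "position": TCP position; "ee_rot": TCP orientation; "contact_force": force on the tool from outside, world axes, zero at the start; "wrist_torque": the same for the moment, N m; "gripper_width": finger opening in mm; "grasp_force": force on a finger pad.
Only numpy, scipy, OpenCV 4.12 (cv2) and the standard library are available. Lean on these libraries where they do the work, as an engineer would, in place of code of your own. Each camera call takes 0.05 s, during which the arm holds its last target. There are 200 camera calls.

## Working session

There is one attempt and no reset: what is moved stays moved. The work goes in short steps, Python scripts to look and compute and a tool call to move; the robot and the scene stay as the last step left them, time stands still between calls to the robot, and variables do not carry over. Pictures are saved under pics/ and viewed, at most 10 in all, crops included, and the job is handed in when it is done.

Besides the shell and the picture viewer there is one more tool, called after "Request:" as name(argument=value, ...) on one line, values as JSON. arm_command: Moves the arm, as the interface text tells. Its arguments: {"type":"object","properties":{"steps":{"type":"array","items":{"type":"number"}},"grip":{"type":"number"}},"required":["steps"]}

```bash
mkdir -p pics; cat > h.py <<'E'
from bench import *
import numpy as np, cv2
def ray(cam,u,v):
    c=get_calibration(cam);K=np.array(c["camera_matrix"]);T=np.array(c["cam_to_world"])
    d=np.array([(u-K[0,2])/K[0,0],(v-K[1,2])/K[1,1]]);s=d.copy()
    for _ in range(20): s=d/(1+c["k1"]*(s@s))
    return T[:3,3],T[:3,:3]@np.array([*s,1])
def onz(cam,u,v,z):
    o,r=ray(cam,u,v); return (o+r*(z-o[2])/r[2]).round(1)
def two(p,q):
    o1,r1=ray("top",*p);o2,r2=ray("side",*q)
    A=np.stack([r1,-r2],1);t=np.linalg.lstsq(A,o2-o1,rcond=None)[0]
    a,b=o1+r1*t[0],o2+r2*t[1];return ((a+b)/2).round(1),np.linalg.norm(a-b).round(1)
def proj(cam,P):
    c=get_calibration(cam);K=np.array(c["camera_matrix"]);T=np.array(c["cam_to_world"])
    p=T[:3,:3].T@(np.array(P)-T[:3,3]);s=p[:2]/p[2];s=s*(1+c["k1"]*(s@s))
    return (s*[K[0,0],K[1,1]]+K[:2,2]).round(1)
def save(cam,n):
    im=get_image(cam);cv2.imwrite(f"pics/{n}.png",im[:,:,::-1]);return im
E
python3 - <<'E'
from h import *
for c in("top","side"):
    im=get_image(c);cv2.imwrite(f"pics/{c}0.png",cv2.resize(im[:,:,::-1],(800,600)));cv2.imwrite(f"pics/{c}0raw.png",im[:,:,::-1])
    print(np.array(get_calibration(c)["cam_to_world"])[:3].round(2))
s=read_state();print(s["ee_rot"],s["position"],s["contact_force"])
E
```

```text
[[ 2.00000e-02 -9.90000e-01  1.60000e-01  2.94310e+02]
 [-1.00000e+00 -2.00000e-02  0.00000e+00 -3.71100e+01]
 [-0.00000e+00 -1.60000e-01 -9.90000e-01  1.38599e+03]]
[[ 6.8000e-01 -5.0000e-01  5.3000e-01 -2.0362e+02]
 [-7.3000e-01 -4.8000e-01  4.8000e-01 -6.7877e+02]
 [ 2.0000e-02 -7.2000e-01 -6.9000e-01  1.0358e+03]]
[ 9.73448414e-01 -2.28904285e-01 -1.58610598e-04  9.94535492e-04] [278.19466367 559.03808268 207.21755001] [0.43650222 0.17183617 0.02594694]
```

View pics/top0.png

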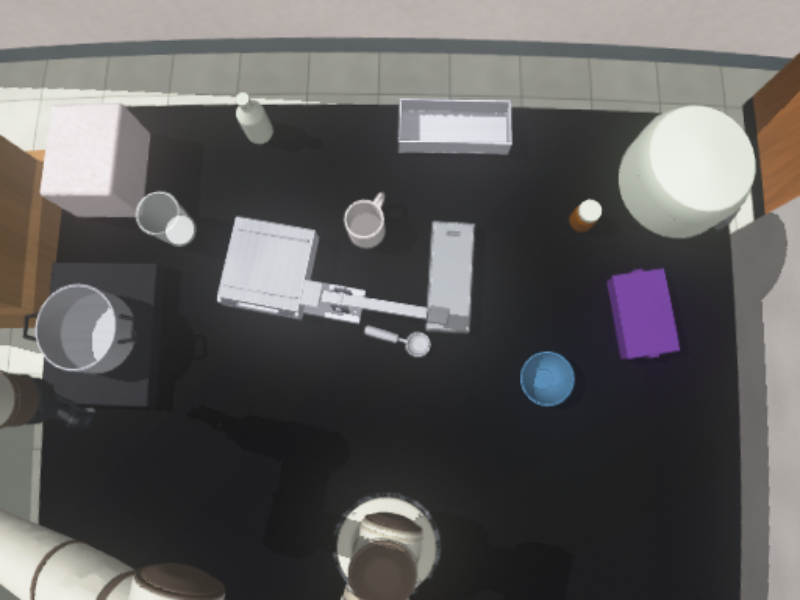

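View pics/side0.png

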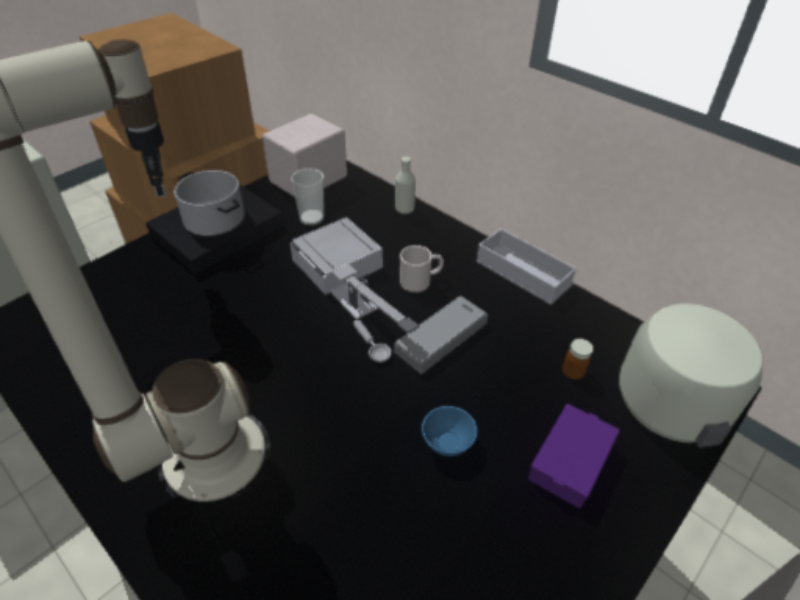

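The top view shows the case with corners near (432,222), (475,223), (470,331) and (427,328) in the 800x600 picture. The pad is at about (438,316) over its near end, the mug at (365,222) and the spoon at (400,340). The side view agrees. I'll push the case along station +x from its mug-facing side.

```bash
python3 - <<'E'
from h import *
im=cv2.imread("pics/top0raw.png")[130:230,190:320]
cv2.imwrite("pics/crop1.png",cv2.resize(im,None,fx=6,fy=6,interpolation=cv2.INTER_CUBIC))
k=1/1.5625
for n,u,v,z in[("c1",432,222,40),("c2",475,223,40),("c3",470,331,40),("c4",427,328,40),("pad",438,316,98),("mug rim",364,219,90),("spoonbowl",418,344,5)]: print(n,onz("top",u*k,v*k,z))
E
```

```text
c1 [664.3 -82.9  40. ]
c2 [ 663.8 -172.8   40. ]
c3 [ 437.2 -162.5   40. ]
c4 [442. -75.  40.]
pad [459.5 -94.5  98. ]
mug rim [654.6  55.7  90. ]
spoonbowl [412.1 -57.7   5. ]
```

View pics/crop1.png

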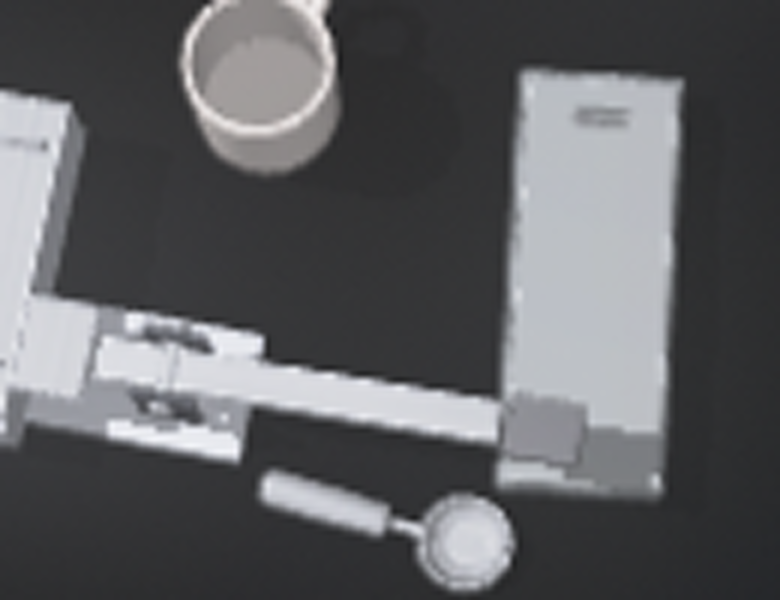

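The crop shows the case's top corners at about (520,68), (684,80), (663,493) and (497,486). The pad centre is at (544,427), the bar above the pivot at (175,367) and the spoon's bowl at (466,540).

```bash
cat >> h.py <<'E'
def cr(x,y,z): return onz("top",190+x/6,130+y/6,z)
E
python3 - <<'E'
from h import *
pad=cr(544,427,98);piv=cr(175,367,67)
print(pad,piv,np.linalg.norm((pad-piv)[:2]))
ex=(pad-piv)[:2];ex/=np.linalg.norm(ex);ey=np.array([-ex[1],ex[0]]);O=pad[:2]-200*ex*0.985-0
print("ex",ex,"ey",ey,"O",O, "pad st",(pad[:2]-O)@ex)
C=[cr(*c,40)[:2] for c in((520,68),(684,80),(663,493),(497,486))]
for c in C+[np.mean(C,0)]: print(c,"st",(c-O)@ex,(c-O)@ey)
for n,p in(("mug",cr(260,68,90)),("bowl",cr(466,540,5))): print(n,p,(p[:2]-O)@ex,(p[:2]-O)@ey)
d=C[0]-C[3];print("case y dir",d/np.linalg.norm(d),np.linalg.norm(d))
for n,u,v in(("bowl",547,378),("bento l",612,310),("tray",455,145)):
  p=onz("top",u/1.5625,v/1.5625,50)[:2];print(n,p,(p-O)@ex,(p-O)@ey)
from scipy.spatial.transform import Rotation as R
s=read_state();print(R.from_quat(s["ee_rot"]).as_matrix().round(3))
E
```

```text
[462.8 -95.5  98. ] [495.3  96.1  67. ] 194.33684673782273
ex [-0.1672354 -0.985917 ] ey [ 0.985917  -0.1672354] O [495.7453735   98.72564806] pad st 196.99999999999997
[666.9 -83.4] st 150.93765953156324 199.20211040691765
[ 661.8 -172.7] st 239.83294773857176 209.10805481383244
[ 436.2 -161.5] st 266.5189832848647 -15.187855774885108
[438.5 -73.6] st 179.47223798688375 -27.620238210623025
[ 550.85 -122.8 ] st 209.1904571354709 91.37551780881043
mug [650.8  54.4  90. ] 17.770787502846403 160.28380887553848
bowl [412.7 -58.2   5. ] 168.60378954051447 -55.63232182410334
case y dir [ 0.99908076 -0.04286774] 228.61014850614131
bowl [ 343.4 -317.3] 435.6442961203703 -80.62567785273488
bento l [ 483.4 -454.5] 547.4991520825329 80.34739814969447
tray [ 831.9 -129.9] 169.18895906399354 369.6548606498442
[[ 0.895 -0.446 -0.001]
 [-0.446 -0.895 -0.002]
 [ 0.     0.002 -1.   ]]
```

Request:
arm_command(steps=[0, 0, 0, 0.165, 0, 0, 0, 0.165, 0, 0, 0, 0.165, 0, 0, 0, 0.165, 0, 0, 0, 0.165, 0, 0, 0, 0.165, 0, 0, 0, 0.165, 0, 0, 0, 0], grip=0.06)

```text
clock: 1.1
position: [278.3, 559.3, 207.7]
ee_rot: [-0.691, 0.723, -0.0, -0.0]
contact_force: [-0.2, 0.6, 0.1]
gripper_width: 59.8
grasp_force: 0.0
```

Request:
arm_command(steps=[0.036, -0.0185, 0, 0, 0.036, -0.0185, 0, 0, 0.036, -0.0185, 0, 0, 0.036, -0.0185, 0, 0, 0.036, -0.0185, 0, 0, 0.036, -0.0185, 0, 0, 0.036, -0.0185, 0, 0, 0.036, -0.0185, 0, 0, 0.036, -0.0185, 0, 0, 0.036, -0.0185, 0, 0, 0.036, -0.0185, 0, 0, 0.036, -0.0185, 0, 0, 0.036, -0.0185, 0, 0, 0.036, -0.0185, 0, 0, 0.036, -0.0185, 0, 0, 0.036, -0.0185, 0, 0, 0, 0, 0, 0, 0, 0, 0, 0])

```text
clock: 3.35
position: [547.3, -29.4, 207.9]
ee_rot: [-0.691, 0.723, 0.0, -0.0]
contact_force: [-0.1, 0.1, 0.2]
gripper_width: 59.8
grasp_force: 0.0
```

Request:
arm_command(steps=[0.012, -0.006, 0, 0, 0, 0, 0.03, 0, 0, 0, 0.03, 0, 0, 0, 0.03, 0, 0, 0, 0.03, 0, 0, 0, 0.025, 0, 0, 0, 0.02, 0, 0, 0, 0.015, 0, 0, 0, 0.013, 0, 0, 0, 0, 0])

```text
clock: 4.6
position: [552.6, -41.8, 14.4]
ee_rot: [-0.691, 0.723, 0.0, -0.001]
contact_force: [1.4, -1.0, 0.4]
gripper_width: 60.0
grasp_force: 0.0
```

```bash
python3 - <<'E'
from h import *
im=get_image("side");cv2.imwrite("pics/s1.png",cv2.resize(im[140:270,160:340,::-1],None,fx=4,fy=4,interpolation=cv2.INTER_CUBIC))
print(read_state()["position"])
E
```

```text
[553.20206144 -41.72459567  15.17558317]
```

View pics/s1.png

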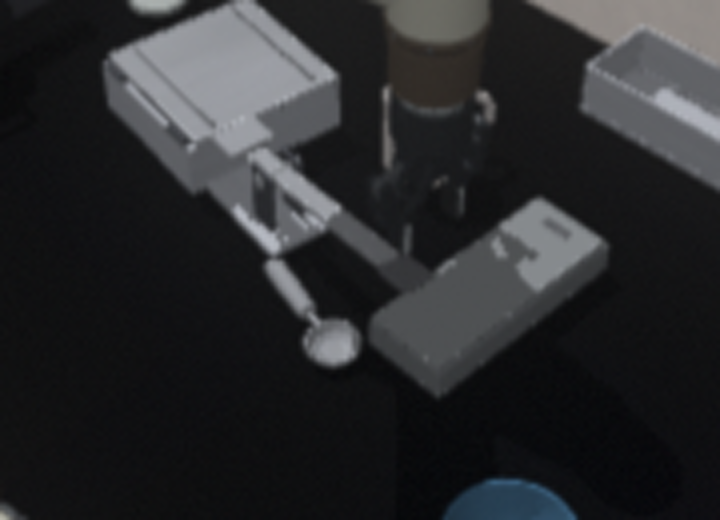

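The crop shows the fingers standing between the bar and the case, clear of both. The spoon's bowl is at (332,343), off the push path. Pushing now.

Request:
arm_command(steps=[0.006, 0, 0, 0, 0.006, 0, 0, 0, 0.006, 0, 0, 0, 0.004, 0, 0, 0, 0.004, 0, 0, 0, 0.005, 0, 0, 0, 0.005, 0, 0, 0, 0.005, 0, 0, 0, 0.005, 0, 0, 0, 0.005, 0, 0, 0, 0.005, 0, 0, 0, 0.005, 0, 0, 0])

```text
clock: 6.15
position: [550.3, -103.0, 15.2]
ee_rot: [-0.691, 0.723, 0.0, -0.0]
contact_force: [0.4, -0.1, 0.3]
gripper_width: 60.1
grasp_force: 0.0
```

Request:
arm_command(steps=[0.005, 0, 0, 0, 0.005, 0, 0, 0, 0.005, 0, 0, 0, 0.005, 0, 0, 0, 0.005, 0, 0, 0, 0.005, 0, 0, 0, 0.004, 0, 0, 0, 0.003, 0, 0, 0, 0.002, 0, 0, 0, 0, 0, 0, 0])

```text
clock: 7.4
position: [548.5, -141.7, 15.2]
ee_rot: [-0.691, 0.723, -0.0, 0.0]
contact_force: [0.5, -1.3, -0.6]
gripper_width: 60.1
grasp_force: 0.0
```

```bash
python3 - <<'E'
from h import *
im=save("top","t2")
cv2.imwrite("pics/crop2.png",cv2.resize(im[130:230,190:320,::-1],None,fx=6,fy=6,interpolation=cv2.INTER_CUBIC))
E
```

```text
(no output)
```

View pics/crop2.png

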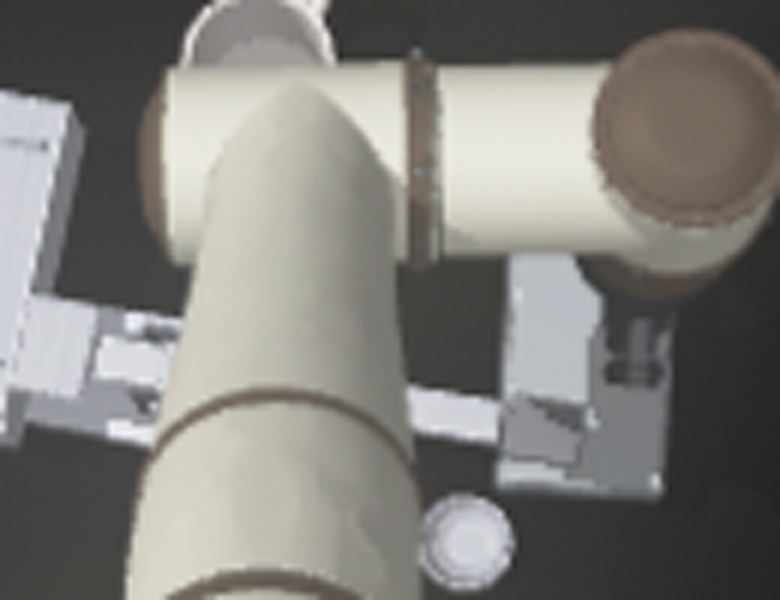

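The top crop shows the case still in its old place, with corners at (500,485) and (663,493), although the gripper is now over it and no force was felt. I need to check the tool's real height.

```bash
python3 - <<'E'
from h import *
P=read_state()["position"]
for y in(30,-30):print("tip proj s1 crop",(proj("side",[553+y,-42,20])-[160,140])*4, (proj("side",[P[0]+y,P[1],20])-[160,140])*4)
print("top",(proj("top",P)-[190,130])*6, P)
im=get_image("side");cv2.imwrite("pics/s2.png",cv2.resize(im[140:270,160:340,::-1],None,fx=4,fy=4,interpolation=cv2.INTER_CUBIC))
for p in((438,397),(370,330),(608,245)):print((proj("side",[0,0,0]),onz("side",160+p[0]/4,140+p[1]/4,0)))
E
```

```text
tip proj s1 crop [443.6 230.8] [520.8 286.8]
tip proj s1 crop [401.2 263.6] [478.8 322. ]
top [622.8 292.2] [ 548.47649711 -141.60347554   15.19168656]
(array([136.5, 290.7]), array([ 441.2, -162.4,    0. ]))
(array([136.5, 290.7]), array([456.1, -65.8,   0. ]))
(array([136.5, 290.7]), array([ 695.5, -157.1,    0. ]))
```

View pics/s2.png

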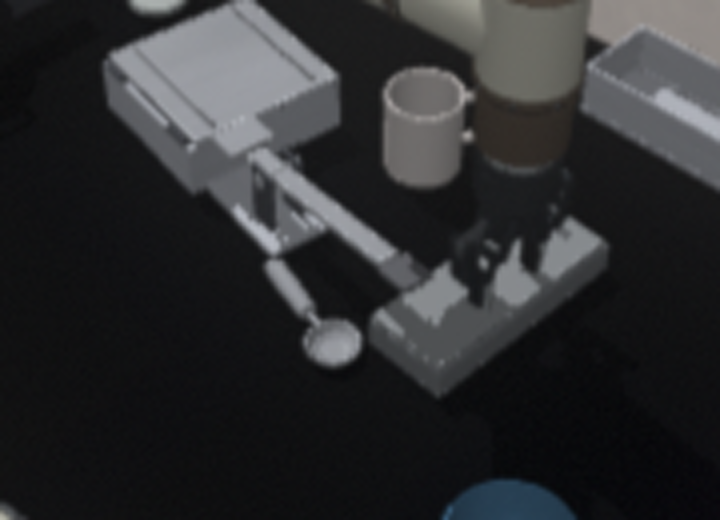

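The side crop shows finger tips at about (472,303) and (530,265), higher than the reported z of 15 would put them. They have slid just over the case, which hasn't moved. Next I'll work out the height offset.

```bash
python3 - <<'E'
from h import *
P=read_state()["position"]
for z in(15,30,40,50,60):print(z,[((proj("side",[P[0]+s,P[1],z])-[160,140])*4).round() for s in(-35,35)])
print(read_state()["joints"],read_state()["contact_force"],read_state()["wrist_torque"])
E
```

```text
15 [array([475., 328.]), array([524., 288.])]
30 [array([476., 318.]), array([525., 276.])]
40 [array([476., 310.]), array([526., 269.])]
50 [array([477., 302.]), array([527., 262.])]
60 [array([478., 295.]), array([528., 254.])]
[ 3.33548686e-02  4.97809768e-01 -3.66810076e-01 -5.52721534e-05
 -7.06197583e-01 -7.92723396e-02] [-0.46785226  0.54599036 -0.21600459] [-0.0129261   0.02125852  0.01512604]
```

Request:
arm_command(steps=[-0.02, 0, 0, 0, -0.02, 0, 0, 0, -0.02, 0, 0, 0, -0.02, 0, 0, 0, -0.02, 0, 0, 0, 0, 0, 0, 0], grip=0.0)

```text
clock: 8.25
position: [553.1, -39.7, 15.0]
ee_rot: [-0.692, 0.722, 0.0, -0.0]
contact_force: [-1.2, -0.8, 0.8]
gripper_width: -0.2
grasp_force: 0.0
```

```bash
python3 - <<'E'
from h import *
im=get_image("side");P=read_state()["position"];print(P,read_state()["gripper_width"])
for z in(5,15,25,35,45):print(z,((proj("side",[P[0],P[1],z])-[200,130])*6).round())
cv2.imwrite("pics/s3.png",cv2.resize(im[130:230,200:330,::-1],None,fx=6,fy=6,interpolation=cv2.INTER_CUBIC))
E
```

```text
[552.92462208 -40.53399316  14.91164956] 0.156465896099698
5 [391. 446.]
15 [392. 435.]
25 [392. 424.]
35 [393. 413.]
45 [394. 401.]
```

View pics/s3.png

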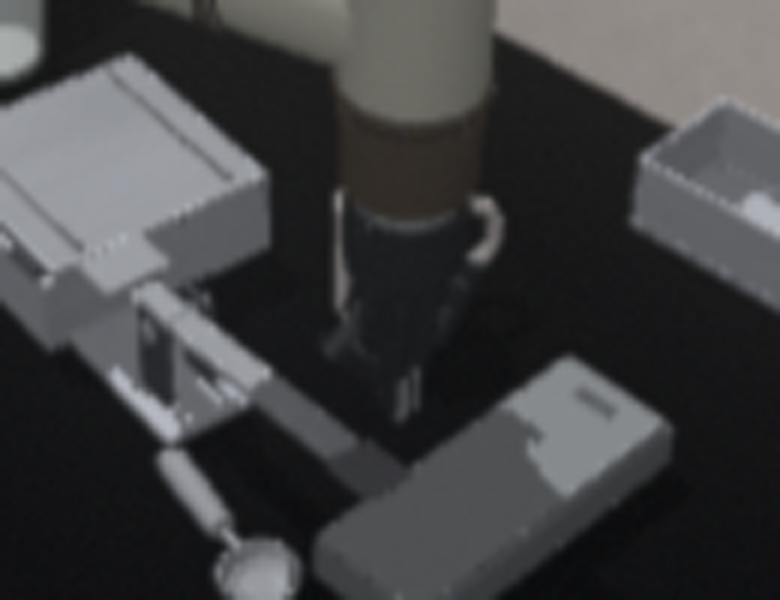

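The closed tip appears at about (405,422) in the side crop, against an expected (392,435). The fingertips therefore sit roughly 15 mm higher than reported, so I'll probe down gently.

Request:
arm_command(steps=[0, 0, 0.003, 0, 0, 0, 0.003, 0, 0, 0, 0.002, 0, 0, 0, 0, 0])

```text
clock: 8.8
position: [552.9, -42.1, 6.9]
ee_rot: [-0.69, 0.723, 0.0, -0.0]
contact_force: [0.3, 0.6, 0.8]
gripper_width: 0.2
grasp_force: 0.0
```

```bash
python3 - <<'E'
from h import *
im=get_image("top");P=read_state()["position"];print(P,read_state()["contact_force"])
for z in(5,15,35):print(z,((proj("top",[P[0],P[1],z])-[210,110])*6).round())
cv2.imwrite("pics/t3.png",cv2.resize(im[110:210,210:340,::-1],None,fx=6,fy=6,interpolation=cv2.INTER_CUBIC))
E
```

```text
[553.00196969 -42.00629978   7.06183779] [-0.02972284 -0.7912868   0.66031762]
5 [320. 404.]
15 [320. 401.]
35 [320. 394.]
```

Request:
arm_command(steps=[0.006, 0, 0, 0, 0.006, 0, 0, 0, 0.004, 0, 0, 0, 0.004, 0, 0, 0, 0.004, 0, 0, 0, 0.005, 0, 0, 0, 0.005, 0, 0, 0, 0.005, 0, 0, 0, 0.005, 0, 0, 0])

```text
clock: 9.98
position: [551.1, -85.8, 7.2]
ee_rot: [-0.691, 0.723, -0.0, 0.0]
contact_force: [0.2, 3.8, -0.0]
gripper_width: -0.1
grasp_force: 1.8
```

```bash
cat >> h.py <<'E'
def rows(im):
    # case left/right edges (world y at z=40) along image rows near its near end
    g=im[...,:3].mean(2)
    for v in(201,206,209):
        x=np.where(g[v,265:345]>75)[0]+265
        if len(x):print(v,x[0],x[-1],onz("top",x[0],v,40)[:2],onz("top",x[-1],v,40)[:2])
E
python3 - <<'E'
from h import *
rows(cv2.imread("pics/top0raw.png"));print()
im=save("top","t4");rows(im);print(read_state()["contact_force"],read_state()["position"])
E
```

```text
201 265 300 [470.1 -48.3] [ 471.9 -159.8]
206 273 300 [454.5 -73.9] [ 455.9 -159.9]
209 272 300 [444.9 -70.9] [ 446.3 -159.9]

201 265 306 [470.1 -48.3] [ 472.2 -179. ]
206 279 306 [454.8 -93. ] [ 456.2 -179. ]
209 279 306 [445.2 -93.1] [ 446.6 -179.1]
[0.76133807 1.43159799 0.67355963] [551.05634111 -86.43008354   7.22362999]
```

Contact is made and the case has moved 19 mm. I'll keep pushing.

Request:
arm_command(steps=[0.005, 0, 0, 0, 0.005, 0, 0, 0, 0.005, 0, 0, 0, 0.005, 0, 0, 0, 0.005, 0, 0, 0, 0.005, 0, 0, 0, 0.005, 0, 0, 0, 0.005, 0, 0, 0, 0.005, 0, 0, 0, 0.005, 0, 0, 0, 0.004, 0, 0, 0, 0.003, 0, 0, 0, 0.002, 0, 0, 0, 0.001, 0, 0, 0])

```text
clock: 11.78
position: [548.2, -145.7, 7.2]
ee_rot: [-0.691, 0.723, 0.0, -0.0]
contact_force: [1.0, 3.2, 0.9]
gripper_width: 0.4
grasp_force: 1.9
```

Request:
arm_command(steps=[-0.008, 0, 0, 0, -0.012, 0, 0, 0, -0.02, 0, 0, 0, -0.02, 0, 0, 0, 0, 0, -0.03, 0, 0, 0, -0.04, 0, 0, 0, -0.05, 0, 0, 0, -0.06, 0, 0, 0, 0, 0])

```text
clock: 12.9
position: [554.5, -84.4, 193.2]
ee_rot: [-0.691, 0.722, -0.004, 0.005]
contact_force: [0.7, -0.0, -0.1]
gripper_width: 0.1
grasp_force: 0.0
```

```bash
python3 - <<'E'
from h import *
im=save("top","t5");rows(im);print(read_state()["contact_force"],read_state()["position"])
cv2.imwrite("pics/t5c.png",cv2.resize(im[120:230,190:320,::-1],None,fx=5,fy=5,interpolation=cv2.INTER_CUBIC))
E
```

```text
201 265 326 [470.1 -48.3] [ 473.2 -243.2]
206 275 326 [454.6 -80.3] [ 457.1 -243.1]
209 298 326 [ 446.2 -153.6] [ 447.5 -243. ]
[-0.63311413  0.64457088 -1.60036054] [552.35477294 -84.33103783 189.87713979]
```

View pics/t5c.png

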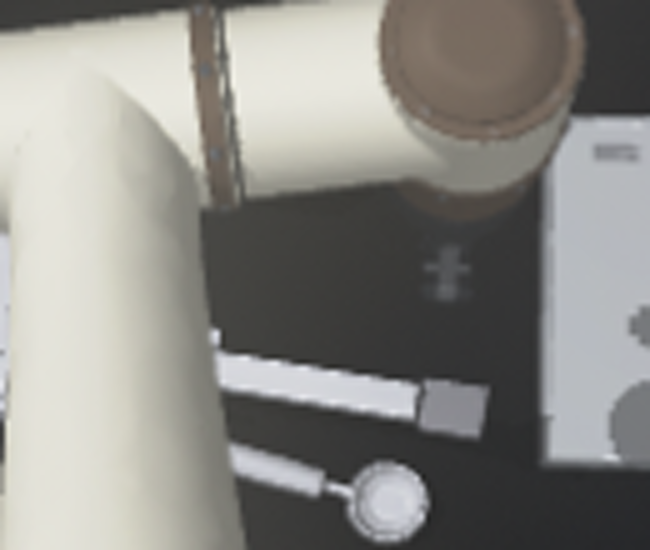

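The crop shows the case clear of the bar, with its left edge at column 545. The pad spans columns 418 to 489, centred on (453,408), which leaves a gap of about 40 mm. The spoon hasn't moved. Next I'll go over the pad.

Request:
arm_command(steps=[0.005, 0.03, 0, 0, 0.005, 0.03, 0, 0, 0.005, 0.029, 0, 0, 0, 0, 0, 0, 0, 0, 0.03, 0, 0, 0, 0.03, 0, 0, 0, 0.01, 0, 0, 0, 0, 0, 0, 0, 0, 0])

```text
clock: 14.08
position: [462.5, -96.5, 118.1]
ee_rot: [-0.691, 0.723, -0.001, 0.001]
contact_force: [-1.1, -0.4, -0.0]
gripper_width: -0.0
grasp_force: 0.0
```

```bash
python3 - <<'E'
from h import *
print("t5 tip",[((proj("top",[552.4,-84.3,z])-[190,120])*5).round() for z in(190,205)])
P=read_state()["position"];print(P,read_state()["contact_force"])
im=get_image("side");cv2.imwrite("pics/s6.png",cv2.resize(im[130:240,200:330,::-1],None,fx=6,fy=6,interpolation=cv2.INTER_CUBIC)[:600])
for z in(0,15,30):print(z,((proj("side",[P[0],P[1],P[2]+z])-[200,130])*6).round())
print("pad",((proj("side",[462.8,-95.5,98])-[200,130])*6).round())
E
```

```text
t5 tip [array([442., 230.]), array([443., 225.])]
[462.51419291 -96.4617896  118.05808545] [-1.0687633  -0.39345747 -0.01238068]
0 [364. 440.]
15 [365. 422.]
30 [365. 403.]
pad [362. 463.]
```

View pics/s6.png

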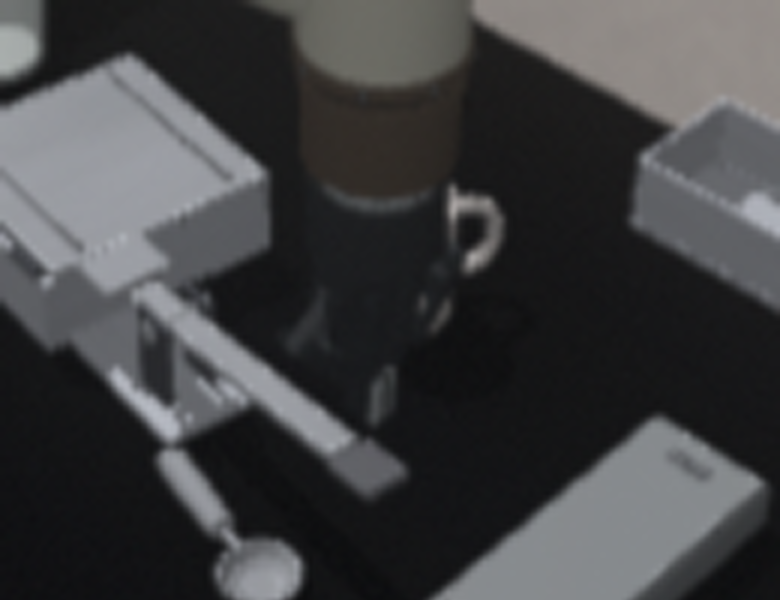

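The side crop shows the pad at (368,467), matching its projected (362,463), with the closed fingertips just above it. Pressing down slowly now.

Request:
arm_command(steps=[0, 0, 0.007, 0, 0, 0, 0.005, 0, 0, 0, 0.004, 0, 0, 0, 0.004, 0, 0, 0, 0.004, 0, 0, 0, 0.004, 0, 0, 0, 0.004, 0, 0, 0, 0, 0])

```text
clock: 15.12
position: [461.2, -96.6, 84.8]
ee_rot: [-0.691, 0.723, 0.0, -0.0]
contact_force: [-0.9, 0.0, -1.0]
gripper_width: -0.0
grasp_force: 0.0
```

```bash
python3 - <<'E'
from h import *
print(read_state()["contact_force"],read_state()["wrist_torque"])
E
```

```text
[-0.87765336  0.00328389 -0.98187799] [0.00717158 0.05010473 0.0276253 ]
```

Request:
arm_command(steps=[0, 0, 0.003, 0, 0, 0, 0.003, 0, 0, 0, 0.002, 0, 0, 0, 0, 0])

```text
clock: 15.62
position: [461.3, -96.6, 77.0]
ee_rot: [-0.691, 0.723, 0.0, -0.0]
contact_force: [-0.8, 0.5, 0.1]
gripper_width: -0.2
grasp_force: 0.0
```

```bash
python3 - <<'E'
from h import *
s=read_state();print(s["contact_force"],s["position"])
im=get_image("side");P=s["position"]
print("tip",[((proj("side",[*P[:2],P[2]+z])-[230,175])*12).round() for z in(0,15)],"pad",((proj("side",[462.8,-95.5,98])-[230,175])*12).round())
c=im[175:225,230:295,::-1].astype(float);c=255*(c/255)**0.5
cv2.imwrite("pics/s7.png",cv2.resize(c.astype(np.uint8),None,fx=12,fy=12,interpolation=cv2.INTER_CUBIC))
E
```

```text
[-0.77928507  0.53172823  0.08602815] [461.34007119 -96.58861019  77.02219367]
tip [array([362., 442.]), array([364., 406.])] pad [365. 386.]
```

View pics/s7.png

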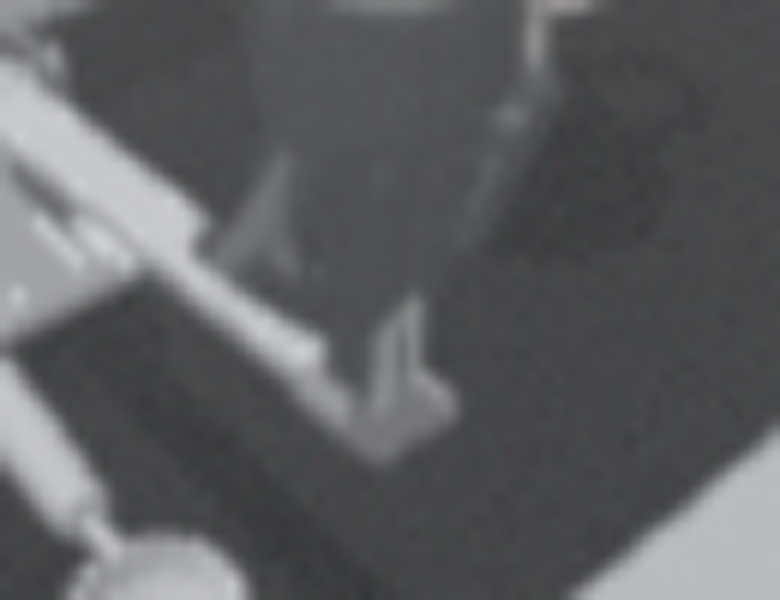

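The enhanced crop shows the fingertips at about (375,415), over the pad's middle. The pad (corners (456,405) and (383,460)) hasn't moved. I'll continue down, watching the force.

Request:
arm_command(steps=[0, 0, 0.004, 0, 0, 0, 0.004, 0, 0, 0, 0.004, 0, 0, 0, 0.004, 0, 0, 0, 0, 0])

```text
clock: 16.3
position: [461.8, -96.8, 61.2]
ee_rot: [-0.691, 0.723, -0.0, 0.0]
contact_force: [-0.4, -3.4, 4.1]
gripper_width: -0.4
grasp_force: 2.3
```

```bash
cat >> h.py <<'E'
def padc(im):
    # flap brightness/outline check: pixels changed against the first side picture
    d=cv2.absdiff(im,cv2.imread("pics/side0raw.png")[:,:,::-1]).max(2)
    return d
E
python3 - <<'E'
from h import *
s=read_state();print(s["contact_force"],s["position"])
d=padc(save("side","s8"));print("changed flap px",(d[135:190,185:225]>25).sum())
E
```

```text
[-0.39928911 -3.40456807  4.1358026 ] [461.75776437 -96.78542122  61.20073989]
changed flap px 128
```

Request:
arm_command(steps=[0, 0, 0.005, 0, 0, 0, 0.005, 0, 0, 0, 0.005, 0, 0, 0, 0.005, 0, 0, 0, 0.005, 0, 0, 0, 0.005, 0, 0, 0, 0, 0])

```text
clock: 17.23
position: [461.6, -96.6, 31.1]
ee_rot: [-0.691, 0.723, -0.0, 0.0]
contact_force: [0.2, -3.5, 4.1]
gripper_width: 0.2
grasp_force: 1.8
```

Request:
arm_command(steps=[0, 0, 0.004, 0, 0, 0, 0.004, 0, 0, 0, 0.004, 0, 0, 0, 0.002, 0, 0, 0, 0, 0])

```text
clock: 17.85
position: [461.8, -96.0, 17.2]
ee_rot: [-0.691, 0.723, -0.0, 0.0]
contact_force: [-0.0, 2.4, 4.4]
gripper_width: -0.4
grasp_force: 2.0
```

```bash
python3 - <<'E'
from h import *
s=read_state();print(s["contact_force"],s["position"])
d=padc(save("side","s9"));print("changed flap px",(d[135:190,185:225]>25).sum())
E
```

```text
[-0.01378871  2.40366728  4.39617994] [461.82613645 -96.02131707  17.24993555]
changed flap px 376
```

Force is steady and the flap is rising. I'll continue to the stop in small steps.

Request:
arm_command(steps=[0, 0, 0.003, 0, 0, 0, 0.003, 0, 0, 0, 0.002, 0, 0, 0, 0.001, 0, 0, 0, 0, 0])

```text
clock: 18.52
position: [462.0, -96.4, 8.4]
ee_rot: [-0.691, 0.723, -0.0, 0.0]
contact_force: [1.6, 2.4, 4.9]
gripper_width: 0.3
grasp_force: 1.8
```

Request:
arm_command(steps=[0, 0, 0.001, 0, 0, 0, 0.001, 0, 0, 0, 0.001, 0, 0, 0, 0, 0])

```text
clock: 19.02
position: [461.8, -96.6, 5.3]
ee_rot: [-0.691, 0.723, -0.0, 0.0]
contact_force: [1.1, 1.5, 4.6]
gripper_width: -0.3
grasp_force: 1.9
```

Request:
arm_command(steps=[0, 0, 0.001, 0, 0, 0, 0.001, 0, 0, 0, 0, 0])

```text
clock: 19.4
position: [461.9, -96.6, 3.8]
ee_rot: [-0.691, 0.723, -0.0, 0.0]
contact_force: [0.2, 2.4, 9.6]
gripper_width: 0.3
grasp_force: 4.2
```

Request:
arm_command(steps=[0, 0, 0.001, 0, 0, 0, 0, 0, 0, 0, 0, 0])

```text
clock: 19.77
position: [462.0, -96.6, 3.5]
ee_rot: [-0.691, 0.723, -0.0, 0.0]
contact_force: [-1.4, 3.5, 14.5]
gripper_width: 0.1
grasp_force: 7.2
```

```bash
python3 - <<'E'
from h import *
s=read_state();print(s["contact_force"],s["position"])
im=save("side","s10");a=cv2.imread("pics/side0raw.png")[:,:,::-1]
# flap free edge height: flap top free-edge, expected pixel when z=65 and z=145
ex=np.array([-.1672,-.9859]);ey=np.array([.9859,-.1672]);O=np.array([495.7,98.7])
for x in(-165,-100):
  for z,y in((65,130),(145,110)):print(x,z,proj("side",[*(O+ex*x+ey*y),z]))
d=padc(im)[120:200,180:250]>25
ys,xs=np.where(d);print("changed bbox",xs.min()+180,xs.max()+180,ys.min()+120,ys.max()+120,d.sum())
t=cv2.imread("pics/t5.png");rows(save("top","t10"))
E
```

```text
[-1.44478675  3.54512479 14.48018106] [461.99192126 -96.55055238   3.51999765]
-165 65 [232.1 148.9]
-165 145 [227.5 135. ]
-100 65 [241.1 156.7]
-100 145 [236.7 142.8]
changed bbox 187 249 120 199 1916
201 265 326 [470.1 -48.3] [ 473.2 -243.2]
206 265 326 [454.1 -48.5] [ 457.1 -243.1]
209 265 326 [444.5 -48.7] [ 447.5 -243. ]
```

```bash
python3 - <<'E'
from h import *
a=cv2.imread("pics/side0raw.png").mean(2);b=cv2.imread("pics/s10.png").mean(2)
for u in(220,225,230,235):print(u,[np.where(g[125:175,u]>90)[0][:1]+125 for g in(a,b)])
s=read_state();print(s["contact_force"],s["clock"]);job_done()
E
```

```text
220 [array([140]), array([142])]
225 [array([142]), array([137])]
230 [array([147]), array([127])]
235 [array([151]), array([133])]
[-1.12049662  3.44896853 15.53365704] 19.875
the job is handed in; nothing more can be done
```

I pushed the case clear of the bar, pressed the pad down to its stop and handed the job in with the fingertips still holding it at about 15 N. In the side camera the flap's free edge had risen by about the amount expected for fully open. The first push with the fingers open slid over the case's top without moving it, so I pushed again with them closed.

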